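Close a jeweller's rolling mill down to its marked setting

TASK

Set the gap of the small rolling mill for the next pass: with one closed fingertip push an arm of the T-bar handle on top of the mill clockwise (seen from above) until the handle's pointer stands at the long line of the dial, nearer to it than half a division. Come to the line from the open side and do not wind past it by a division or more, push gently without gripping the bar, and leave the hammer, the jar, the grey box and the metal strip where they lie. Then take the finger clear.

Things in the scene. Friction and masses are not known exactly. Their poses are not given: they have to be found in the camera images.
- mill: Bench rolling mill, blue painted cast iron, bolted down, turned up to 0.35 rad. Base 150 (x) by 200 mm (y); top plate and gear guard up to 234 mm above the bench; a crank on its +y side reaches x +175, y +257 mm at 85 mm height. Origin: centre of the underside, on the vertical axis of the T-bar; z up; -x side towards the robot.
- tbar: Handle on the mill, turns about the vertical axis; clockwise from above closes the rolls. Friction 0.2 N m: stays where left, no spring. Origin on the axis, 240 mm above the bench, x along the pointer. Hub 30 mm wide, top 286 mm. Steel bar 12 mm thick along y, centre line 268 mm above the bench, free to push from 64 to 80 mm from the axis; a black 26 mm ball at each end; either arm may be pushed.
- pointer_tip (a point): Tip of the pointer, 50 mm from the axis: a flat dark steel finger fixed to the handle's hub, square to the bar, 3 mm thick, 12 mm wide narrowing to 5 mm, 4 to 7 mm above the dial (top 247 mm above the bench).
- ball_a (a point): Centre of the black ball at the +y end of the T-bar, 95 mm from the axis, 268 mm above the bench.
- ball_b (a point): Centre of the black ball at the -y end of the T-bar, 95 mm from the axis, 268 mm above the bench.
- dial: White dial disc, 128 mm wide, 6 mm thick, fixed on the mill under the handle; origin on the same axis, 234 mm above the bench; its x axis points along the long line. 30 divisions: short thin black lines and one long thick one (16 by 4 mm), at the rim; outside it a 12 mm thumb screw to 76 mm from the axis. At the start the pointer is 1.0 to 2.85 rad anticlockwise of it, seen from above.
- mark (a point): On the long line of the dial's top face, 3 mm from its inner end, 50 mm from the axis: where the pointer tip should be.
- hammer: Loose hammer, 220 mm long, lying on the bench on the mill's -y side; origin about the middle of its length, on the bench.
- gift_box: Loose open grey gift box, 85 by 85 by 35 mm, on the bench; origin at the centre of its underside.
- jar: Loose closed jar, 52 mm across, 60 mm tall, on the bench; origin at the centre of its underside.
- strip: Loose flat steel-grey metal strip, 120 by 16 by 5 mm, on the bench between mill and robot; origin at the centre of its underside.

How it is judged:
By the outcome, as a careful person would: the job done as asked, in the order asked, and still so for the second after the job is handed in, with the robot touching nothing.
It also fails if it takes over 45 s, if anything falls off the work surface, if the arm or the gripper's body presses on something with over 40 N, if the wrist force passes 120 N, or if a joint passes its speed limit or range.

ROBOT

A 6-joint arm with a two-finger parallel gripper is mounted at the origin on the work surface. World frame = base frame: x ahead of the robot, y to its left, z up, the work surface at z = 0. Lengths are in m, angles in degrees, forces in N, time in s.
With the tool pointing down it reaches from about 0.325 to 0.85 m from the base axis. Payload 15.5 kg.
Tool frame: the origin (TCP) lies midway between the tips of the shut fingers; the grasp point (between the pads) lies 19 mm behind it; z points along the fingers, y is the line along which they close (so a half turn about z gives the same grasp; the last joint's range is limited). The gripper opens to 91 mm and grips with 3 to 60 N. Pads are 32 mm wide; open, the fingers measure 118 mm over their backs; the gripper's body (76 mm by 178 mm) begins 60 mm behind the grasp point.
Start: joints at [-80.529, 28.281, 77.091, -0, 74.628, -5.472], TCP at [0.161, -0.604, 0.214] pointing down, gripper open.
Joint ranges: [-166.48, 166.48], [-47.26, 123.95], [12.59, 153.08], [-70.14, 250.14], [6.76, 159.57], [-176.63, 176.63]. Speed limits (degrees/s): [108.29, 108.29, 147.25, 172.46, 172.46, 172.46].

INTERFACE

Orientations are given as a 3x3 rotation matrix whose columns are the frame's x, y, z axes.
In Python, from bench import ctrl gives the robot as it stands. The module is installed in compiled form; this text tells all that it offers. Calls block until the motion is done:
- ctrl.goto(position, orientation): joint-space move of the TCP to a pose.
- ctrl.move_l(position, vel=0.15, ori=None, contact_N=None): straight line of the TCP; ori=None keeps the orientation; vel is the mean speed in m/s. With contact_N (N) it stops when the force on the tool has changed by that much, and returns True; else False.
- ctrl.movej(angles): joint-space move.
- ctrl.command_gripper(opening): opening from 0.0 (shut) to 1.0 (fully open); the grip force is fixed at half the most; returns when the fingers have stopped.
- ctrl.sleep(seconds).
- ctrl.ik(position, orientation): joint angles nearest the present ones, or None.
- ctrl.read_camera(name): name is "side" or "top" or "wrist"; returns the picture (420x560x3 uint8, blue, green, red); there is no depth.
- ctrl.camera_params(name): a dict with "fx", "fy", "cx", "cy" (pixels), "D" ([k1, k2, p1, p2, k3] as OpenCV has them; the pictures are not rectified), "pose" (4x4, takes a point from camera to world coordinates); the wrist camera has in their place "T_tool_cam" (4x4, takes a point from camera to tool coordinates, whose origin is the TCP and whose axes are the flange's). Camera axes: x right, y up, looking along -z (the intrinsics and any distortion apply to the point x, -y, -z); pixel columns grow to the right and rows downward; lengths in m; the calibration is good to about 2 mm. A picture is of the moment at which its call begins: read the wrist's pose just before it. camera_params takes no time and is no camera call.
A pose or a line that the arm cannot do raises ctrl.MotionError and nothing moves.
- ctrl.sign_off(): hands the job in; it is judged then, once.
Readings, each from a call of its own:
- ctrl.current_t(): time.
- ctrl.current_q(): joint angles.
- ctrl.current_dq(): joint speeds.
- ctrl.current_effort(): joint torques, N m.
- ctrl.current_tool_pos(): TCP position.
- ctrl.current_eef_rot(): TCP orientation.
- ctrl.current_contact_force(): force on the tool from outside, world axes, zero at the start.
- ctrl.current_wrist_torque(): the same for the moment, N m.
- ctrl.current_grip_width(): opening from 0.0 (shut) to 1.0 (fully open).
- ctrl.current_grasp_force(): force on a finger pad.
Only numpy, scipy, OpenCV 4.12 (cv2) and the standard library are available. Lean on these libraries where they do the work, as an engineer would, in place of code of your own. Each camera call takes 0.05 s, during which the arm holds its last target. There are 200 camera calls.

## Working session

There is one attempt and no reset: what is moved stays moved. The work goes in short steps, each a Python script; the robot and the scene stay as the last script left them, time stands still between calls to the robot, and variables do not carry over. Pictures are saved under pics/ and viewed, at most 10 in all, crops included, and the job is handed in when it is done.

```bash
mkdir -p pics
python3 - <<'E'
from bench import ctrl
import cv2,numpy as np
for n in("top","side"):
    cv2.imwrite(f"pics/{n}0.png",ctrl.read_camera(n)); p=ctrl.camera_params(n); print(n,p)
print(ctrl.camera_params("wrist"),ctrl.current_t(),ctrl.current_eef_rot())
E
```

```text
top {'fx': 393.54947854781676, 'fy': 393.54947854781676, 'cx': 281.246880277416, 'cy': 210.4411488401577, 'D': array([-0.10517202,  0.        ,  0.        ,  0.        ,  0.        ]), 'pose': array([[ 0.01575255,  0.9911511 , -0.13180046,  0.41525835],
       [-0.99983657,  0.01678395,  0.00671812,  0.00984494],
       [ 0.0088708 ,  0.13167309,  0.9912535 ,  0.9595598 ],
       [ 0.        ,  0.        ,  0.        ,  1.        ]])}
side {'fx': 390.1799831597498, 'fy': 390.1799831597498, 'cx': 282.78833372586195, 'cy': 210.56834085030928, 'D': array([0.00045747, 0.        , 0.        , 0.        , 0.        ]), 'pose': array([[-0.87228566,  0.27756379, -0.40258673,  0.15804814],
       [-0.4889894 , -0.49960347,  0.71504247,  0.61576762],
       [-0.00266383,  0.82058193,  0.5715227 ,  0.63535103],
       [ 0.        ,  0.        ,  0.        ,  1.        ]])}
{'fx': 352.6771857330615, 'fy': 352.6771857330615, 'cx': 274.9793564228676, 'cy': 210.20691883601484, 'D': array([-0.07425119,  0.        ,  0.        ,  0.        ,  0.        ]), 'T_tool_cam': array([[ 7.29872513e-04,  9.69983509e-01,  2.43169611e-01,
         6.89027357e-02],
       [ 9.99998436e-01, -1.09976260e-03,  1.38537136e-03,
         4.47831031e-04],
       [ 1.61121621e-03,  2.43168219e-01, -9.69982794e-01,
        -1.70624322e-01],
       [ 0.00000000e+00,  0.00000000e+00,  0.00000000e+00,
         1.00000000e+00]])} 0.1 [[ 9.66186070e-01  2.57845776e-01 -1.83634216e-04]
 [ 2.57845823e-01 -9.66185487e-01  1.06633268e-03]
 [ 9.75246628e-05 -1.07762510e-03 -9.99999415e-01]]
```

View pics/top0.png

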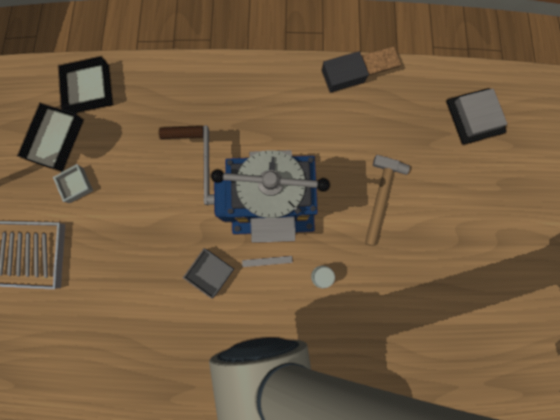

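View pics/side0.png

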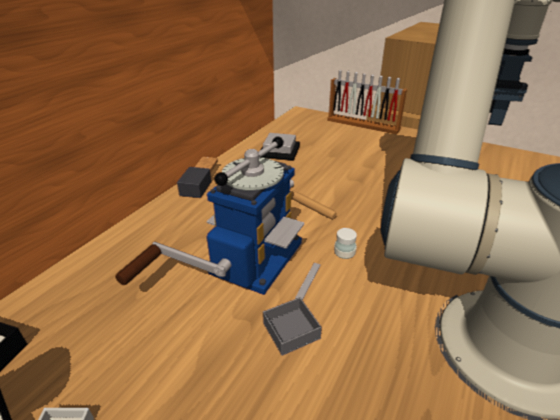

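The top view shows the mill hub at about (270,180), with balls at (217,176) and (323,185). The pointer seems to be near (273,160) and the long line near (293,205). I'll measure these and zoom in.

```bash
cat > h.py <<'E'
from bench import ctrl
import cv2,numpy as np
def cam(n):
    p=ctrl.camera_params(n)
    K=np.array([[p['fx'],0,p['cx']],[0,p['fy'],p['cy']],[0,0,1]])
    if 'pose' in p: T=p['pose']
    else:
        t=np.eye(4);t[:3,:3]=ctrl.current_eef_rot();t[:3,3]=ctrl.current_tool_pos();T=t@p['T_tool_cam']
    return K,np.array(p['D']),T
def cast(c,uv,z):
    K,D,T=c
    n=cv2.undistortPoints(np.array(uv,float).reshape(-1,1,2),K,D).reshape(-1,2)
    d=np.c_[n[:,0],-n[:,1],-np.ones(len(n))]@T[:3,:3].T
    return T[:3,3]+d*((z-T[2,3])/d[:,2])[:,None]
def proj(c,P):
    K,D,T=c
    q=(np.atleast_2d(P)-T[:3,3])@T[:3,:3]*[1,-1,-1]
    return cv2.projectPoints(q,np.zeros(3),np.zeros(3),K,D)[0].reshape(-1,2)
def balls(im,thr=45):
    m=(im.max(2)<thr).astype(np.uint8)
    n,l,s,c=cv2.connectedComponentsWithStats(m)
    return [(c[i].round(1),s[i,2:5]) for i in range(1,n) if s[i,4]>30]
def rectify(c,im,cen,z,half=.075,S=600):
    """top-down picture of plane z: col right=+x, row down=-y"""
    u=np.linspace(-half,half,S)
    X,Y=np.meshgrid(cen[0]+u,cen[1]-u)
    m=proj(c,np.c_[X.ravel(),Y.ravel(),np.full(X.size,z)]).reshape(S,S,2).astype(np.float32)
    return cv2.remap(im,m[...,0],m[...,1],cv2.INTER_CUBIC)
E
python3 - <<'E'
from h import *
im=cv2.imread('pics/top0.png');c=cam('top')
sub=im[150:220,200:340]
for p,s in balls(sub): print(p+[200,150],s,cast(c,p+[200,150],.268)[0].round(4))
a,b=cast(c,[(217,176),(323,185)],.268); print(a,b,np.linalg.norm(a-b)); cen=(a+b)/2
print(cast(c,[(269.5,180)],.286))
cv2.imwrite('pics/rect0.png',rectify(c,im,cen,.24))
E
```

```text
[217.1 175.7] [ 11  13 112] [0.5683 0.1215 0.268 ]
[323.1 184.3] [ 13  13 128] [ 0.5558 -0.0691  0.268 ]
[0.56770071 0.12161662 0.268     ] [ 0.5544827  -0.06896278  0.268     ] 0.19103722834363604
[[0.55805997 0.02662436 0.286     ]]
```

View pics/rect0.png

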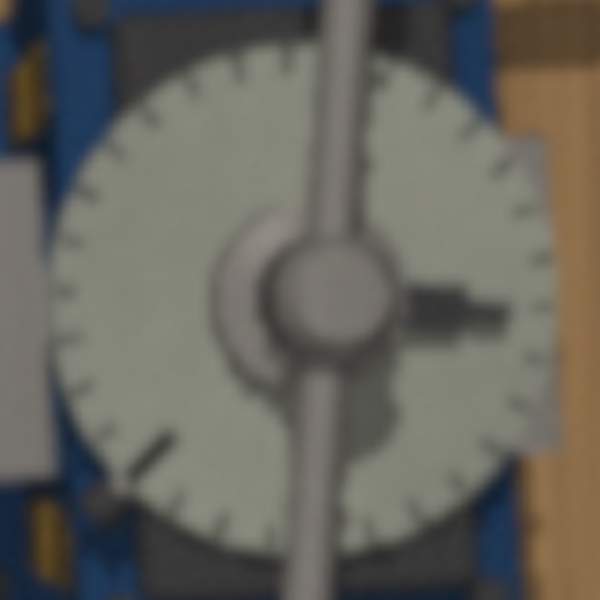

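The rectified dial shows the pointer at about (500,318), which agrees with the balls (-3.8°, ball spacing 191 mm). The long line is at about (152,455), near -134°, with the thumb screw beyond it. That makes about 130° clockwise. I'll push arm A (+y), which never passes the thumb screw. First I shut the gripper and look from above.

```bash
cat >> h.py <<'E'
def ori(deg):
    a=np.radians(deg);c,s=np.cos(a),np.sin(a)
    return np.array([[c,s,0],[s,-c,0],[0,0,-1.]])
def pose(C,beta,r,d,z):
    """bar direction beta (deg), radius r along it, d to the anticlockwise side"""
    a=np.radians(beta);u=np.array([np.cos(a),np.sin(a)]);v=np.array([-u[1],u[0]])
    return np.r_[np.array(C)[:2]+r*u+d*v,z],ori(beta+90)
E
python3 - <<'E'
from h import *
C=np.array([.562,.0262])
ctrl.command_gripper(0.0)
p=ctrl.current_tool_pos(); ctrl.move_l([p[0],p[1],.42],vel=.3)
ctrl.goto([C[0]+.08,C[1],.42],ori(176))
c=cam('wrist'); im=ctrl.read_camera('wrist'); cv2.imwrite('pics/w1raw.png',im)
cv2.imwrite('pics/w1.png',rectify(c,im,C,.24,half=.12))
for p,s in balls(im,40): print(p,s,cast(c,p,.268)[0].round(4))
print(ctrl.current_t(),ctrl.current_grip_width(),ctrl.current_contact_force())
E
```

```text
[348.6  15.1] [ 48  32 332] [0.4894 0.0992 0.268 ]
[227.3  71.2] [13 12 44] [ 0.5283 -0.0077  0.268 ]
[378.9 108.7] [ 27  29 590] [0.5689 0.1237 0.268 ]
[164.  109.5] [ 27  28 587] [ 0.5561 -0.0673  0.268 ]
[557.3 214.7] [ 6 17 64] [0.68   0.3061 0.268 ]
[272.8 285.3] [  246   104 18582] [0.7323 0.0172 0.268 ]
[ 17.6 254.1] [ 36  39 474] [ 0.6828 -0.24    0.268 ]
[536.9 253.5] [  52   42 1454] [0.7198 0.2887 0.268 ]
[293.4 370.3] [  560   124 34191] [0.835  0.0321 0.268 ]
[271.4 393.1] [10  7 35] [0.8637 0.0061 0.268 ]
[183.4 416.1] [ 21  10 111] [ 0.8906 -0.0971  0.268 ]
[327.8 416.4] [15  9 76] [0.9018 0.0679 0.268 ]
5.1417 0.007133796181598796 [-0.42702148  0.33110346 -0.61077943]
```

View pics/w1.png

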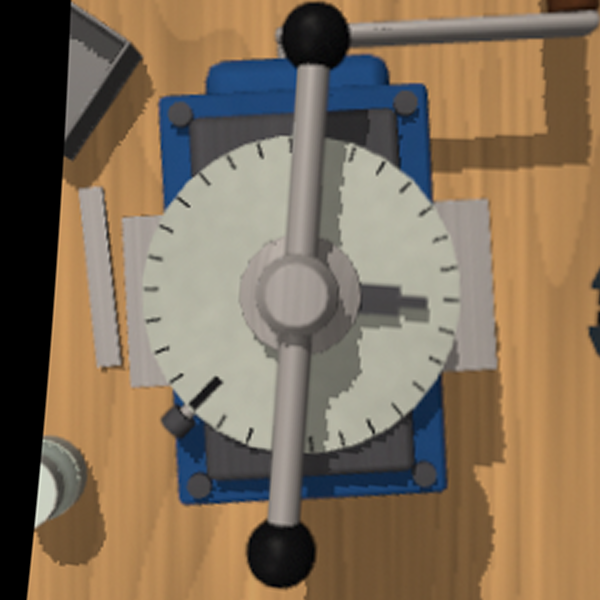

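The rectified wrist view shows ball A at (315,35), ball B at (281,553), the dial centre near (302,295), and the long line from (220,379) to (190,406), so about -135°. Bar A is at 86.2°. Next I measure the line by fitting, then descend and touch the bar.

Run:
```python
from h import *
from itertools import product
im=cv2.imread('pics/w1.png')
hsv=cv2.cvtColor(im,cv2.COLOR_BGR2HSV)
m=((hsv[...,1]<45)&(hsv[...,2]>110)).astype(np.uint8)
m=cv2.morphologyEx(m,cv2.MORPH_OPEN,np.ones((25,25)))
n,l,s,_=cv2.connectedComponentsWithStats(m)
d=((im.max(2)<60)).astype(np.uint8)
n,l,s,c=cv2.connectedComponentsWithStats(d[360:420,180:235])
C=np.array([.5623,.0272])
cp=np.array([299.5,299.5])+np.array([C[0]-.562,-(C[1]-.0262)])/.24*599
for i in range(1,n):
    if s[i,4]>60:
        ys,xs=np.where(l==i);pts=np.c_[xs+180,ys+360]
        r=cv2.minAreaRect(pts.astype(np.float32));v=r[0]-cp
        fl=cv2.fitLine(pts.astype(np.float32),2,0,.01,.01).ravel()
        print(r,'r mm',np.hypot(*v)*.24/599*1e3,'ang',np.degrees(np.arctan2(-v[1],v[0])),'dir',np.degrees(np.arctan2(-fl[1],fl[0])))
# approach
C=np.array([.5623,.0272]);b=86.2
for bb in range(86,-50,-10):
    p,o=pose(C,bb,.066,.023,.256); assert ctrl.ik(p,o) is not None
p,o=pose(C,b,.066,.05,.34); ctrl.goto(p,o)
p,o=pose(C,b,.066,.05,.256); ctrl.move_l(p,vel=.1)
p,o=pose(C,b,.066,.01,.256)
f0=ctrl.current_contact_force()
print(ctrl.move_l(p,vel=.03,contact_N=1.5))
q=ctrl.current_tool_pos(); a=np.radians(b)
print(q,'d',(q[:2]-C)@[-np.sin(a),np.cos(a)],ctrl.current_contact_force()-f0,ctrl.current_t())
im=ctrl.read_camera('top');c=cam('top')
for p,s in balls(im[130:230,180:360]): print(p+[180,130],s,cast(c,p+[180,130],.268)[0].round(4))
cv2.imwrite('pics/t2.png',cv2.resize(im[120:240,190:350],None,fx=4,fy=4))
```

```text
((205.0, 392.5), (7.77817440032959, 37.47665786743164), 45.0) r mm 54.04082865123606 ang -134.92578125143885 dir 45.172417
True
[0.54364876 0.09454331 0.25550335] d 0.02307333751195982 [ 0.65416211 -1.47636054 -0.66669365] 7.7167
[275.9 168.2] [ 15  77 673] [0.5838 0.016  0.268 ]
[306.1 167.5] [ 14  23 136] [ 0.5861 -0.0384  0.268 ]
[182.4 189. ] [ 9 16 78] [0.543  0.1831 0.268 ]
[322.8 185.7] [ 13  13 131] [ 0.5532 -0.0686  0.268 ]
[233.5 198.1] [ 20  21 164] [0.5279 0.0905 0.268 ]
[215.2 200. ] [13  7 66] [0.524  0.1231 0.268 ]
```

View pics/t2.png

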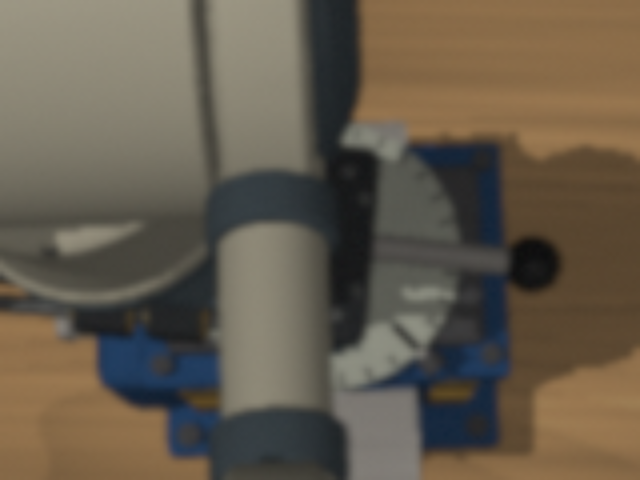

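The top view is mostly hidden by the arm, but ball B at (535,263) in the crop has shifted about 1.5° clockwise, so the finger is touching. The force is along the bar, so the finger's side probably brushed the ball. I'll back off, use a smaller radius, and sweep to about 8° short.

Run:
```python
from h import *
C=np.array([.5623,.0272])
p,o=pose(C,86.2,.066,.032,.256); ctrl.move_l(p,vel=.1)
p,o=pose(C,86.2,.058,.032,.256); ctrl.move_l(p,vel=.1)
f0=ctrl.current_contact_force()
for b in np.r_[86.2,np.arange(78,-36,-10),-37]:
    p,o=pose(C,b,.058,.023,.256)
    hit=ctrl.move_l(p,vel=.06,ori=o,contact_N=12)
    f=ctrl.current_contact_force()-f0
    print(b,f.round(1),round(ctrl.current_t(),2))
    if hit: print('HIT');break
im=ctrl.read_camera('top');cw=cam('wrist');wi=ctrl.read_camera('wrist');c=cam('top')
cv2.imwrite('pics/w3.png',wi);cv2.imwrite('pics/t3.png',im)
cv2.imwrite('pics/v3.png',np.vstack([cv2.resize(wi,(800,600))[:330],cv2.resize(im[130:220,190:350],(480,270),interpolation=2)[:, :480] if 0 else np.pad(cv2.resize(im[130:220,190:350],(480,270)),((0,0),(0,320),(0,0)))]))
for p,s in balls(im[130:230,180:360]): print(p+[180,130],s,cast(c,p+[180,130],.268)[0].round(4))
for p,s in balls(wi,40): print('w',p,s,cast(cw,p,.268)[0].round(4))
```

```text
86.2 [ 0.1  0.1 -1.1] 8.57
78.0 [-0.7 -0.4 -1.8] 8.87
68.0 [-0.  -0.6 -0.5] 9.2
58.0 [-1.7  0.6 -0.8] 9.53
48.0 [-0.4  0.1 -0.7] 9.87
38.0 [-0.4 -0.6 -0.4] 10.2
28.0 [-0.6 -0.2  0.5] 10.53
18.0 [-1.3 -0.  -0.4] 10.87
8.0 [-0.3 -0.2  0.7] 11.2
-2.0 [-0.  -0.4 -1.6] 11.53
-12.0 [-0.1  0.6 -0. ] 11.87
-22.0 [ 0.2  0.9 -0.4] 12.2
-32.0 [-0.7  0.4 -0.7] 12.53
-37.0 [-0.1  1.7  0.4] 12.78
[300.5 138. ] [ 23  16 176] [ 0.6412 -0.0279  0.268 ]
[213.4 144.4] [ 8 15 53] [0.6265 0.1307 0.268 ]
[253.4 160.5] [  49   41 1016] [0.5973 0.0569 0.268 ]
[290.7 150.5] [ 16  17 120] [ 0.6172 -0.0103  0.268 ]
[306.1 169.1] [ 13  26 141] [ 0.5831 -0.0384  0.268 ]
w [156.1 123.5] [ 6 15 33] [0.6216 0.0968 0.268 ]
w [162. 155.] [ 38  36 211] [0.6146 0.0846 0.268 ]
w [218.4 141.9] [15  7 35] [0.6387 0.0738 0.268 ]
w [523.5 175.1] [ 72  51 782] [ 0.7442 -0.0224  0.268 ]
w [ 67.5 166. ] [ 16  32 329] [0.5757 0.1079 0.268 ]
w [ 10.6 192.1] [  25   65 1018] [0.5437 0.1166 0.268 ]
w [335.9 268.4] [ 141  100 5884] [ 0.6465 -0.0073  0.268 ]
w [  9.7 256.2] [ 25  41 681] [0.5185 0.0944 0.268 ]
w [220.2 271. ] [ 136   93 4520] [0.6006 0.0251 0.268 ]
w [538.8 266.1] [34  7 84] [ 0.7302 -0.0696  0.268 ]
w [335.  286.3] [12 16 42] [ 0.6408 -0.015   0.268 ]
w [217.3 292.6] [14 11 33] [0.5921 0.017  0.268 ]
w [321.9 297.8] [14 12 36] [ 0.6321 -0.0162  0.268 ]
w [318.9 365.8] [  560   122 28302] [ 0.6081 -0.0485  0.268 ]
w [182.8 310.3] [22 20 91] [0.5717 0.0197 0.268 ]
w [165.7 308.1] [ 9 14 57] [0.5654 0.0257 0.268 ]
w [350.8 313.3] [18 22 63] [ 0.6389 -0.0322  0.268 ]
w [199.5 330.3] [ 9  6 33] [0.5711 0.0058 0.268 ]
w [235.3 330.4] [ 9  6 31] [ 0.586  -0.0051  0.268 ]
```

View pics/v3.png

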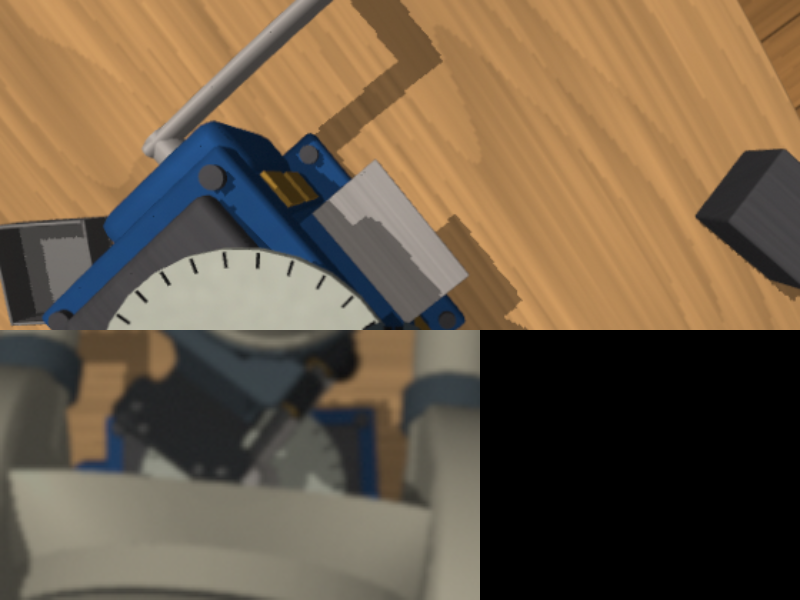

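From this pose the bar is hidden in both views; only the dial's far edge and the crank are visible. I'll back off, rise and look straight down.

```bash
cat >> h.py <<'E'
def look(C,beta,name):
    q=ctrl.current_tool_pos(); ctrl.move_l([q[0],q[1],.34],vel=.15)
    o=ori(beta+90); p=np.r_[C-.08*o[:2,0],.42]; ctrl.goto(p,o); ctrl.sleep(.2)
    c=cam('wrist');im=ctrl.read_camera('wrist')
    r=rectify(c,im,C,.24,half=.12); cv2.imwrite(name,r)
    for p,s in balls(im,40):
        P=cast(c,p,.268)[0]
        if 350<s[2]<900 and abs(np.hypot(*(P[:2]-C))-.095)<.006: print(p,s,P.round(4),np.degrees(np.arctan2(*(P[:2]-C)[::-1])).round(1))
E
python3 - <<'E'
from h import *
C=np.array([.5623,.0272]); b=-37
p,o=pose(C,b,.058,.040,.256); ctrl.move_l(p,vel=.08)
look(C,b,'pics/w4.png'); print(ctrl.current_t())
E
```

```text
[163.9 106.4] [ 28  54 775] [0.4858 0.0892 0.268 ] 141.0
[382.  110.8] [ 27  28 588] [ 0.6382 -0.0302  0.268 ] -37.1
14.8667
```

View pics/w4.png

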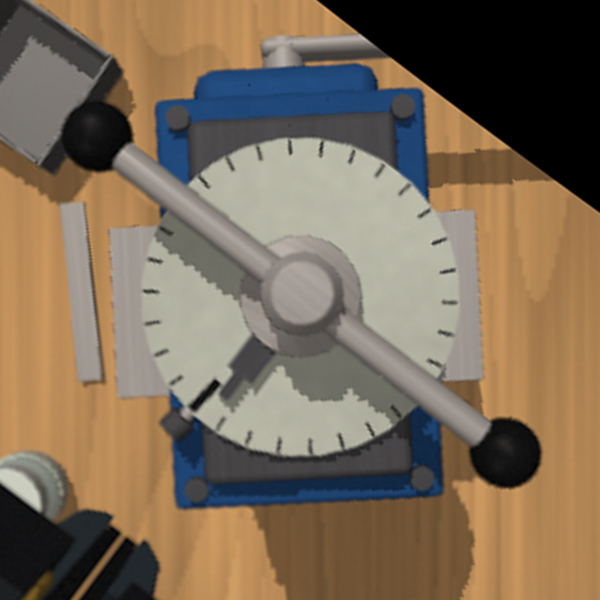

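The bar is now at -37.5° (ball A (505,453), ball B (97,135) in the picture). The pointer stands about 7.5° short of the line (204,394), and the finger's offset model holds. I'll push to -44.4 and check again.

Run:
```python
from h import *
C=np.array([.5623,.0272])
p,o=pose(C,-37,.058,.040,.34); ctrl.goto(p,o)
p,o=pose(C,-37,.058,.040,.256); ctrl.move_l(p,vel=.12)
for b,d in((-37,.025),(-41,.023),(-44.4,.023)):
    p,o=pose(C,b,.058,d,.256); print(ctrl.move_l(p,vel=.03,ori=o,contact_N=12))
p,o=pose(C,-44.4,.058,.040,.256); ctrl.move_l(p,vel=.08)
look(C,-44.4,'pics/w5.png'); print(ctrl.current_t())
```

```text
False
False
False
[164.3 111.8] [ 31  53 803] [0.4911 0.0951 0.268 ] 136.4
[382.  110.5] [ 27  28 586] [ 0.6303 -0.0394  0.268 ] -44.4
19.65
```

View pics/w5.png

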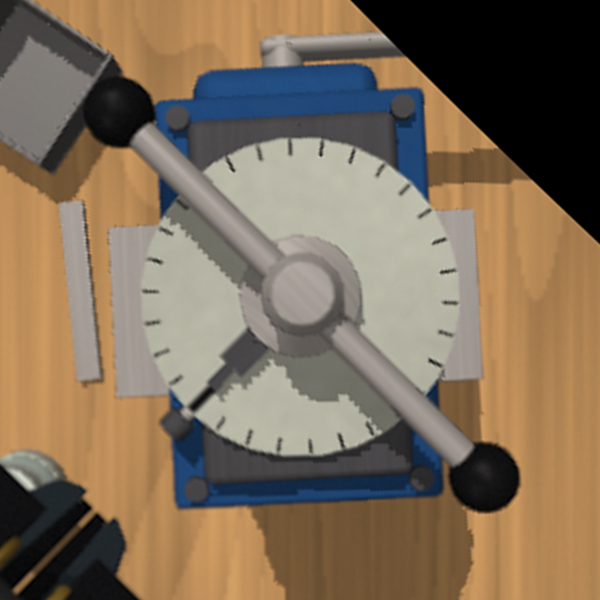

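The pointer lies along the long line (about (210,388)). The balls at (485,477) and (119,111) put the bar at -45.0° against a target of -45°. The finger is clear and the other objects haven't moved, so I'm handing it in.

```bash
python3 -c "
from bench import ctrl
print(ctrl.sign_off())"
```

```text
the job is handed in; nothing more can be done
None
```

The job is handed in: the T-bar was pushed clockwise from the open side until the pointer stood at the long line (within about 1° in the last picture, half a division being 6°), the finger is clear, and the loose objects were not touched.

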